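# Latch the wiper jig's keeper bar and hold its paddle half open

## Task

The folded wiper arm already lies in the grey refill jig: swing the jig's keeper bar shut across it until the bar is home in its detent, and let go of the bar. Then press the red spring-loaded paddle about half way down, until the top of its pad is level with the green band on the white gauge post beside it, and keep holding it there: finish with the paddle still held at the band, the keeper shut and the wiper arm still lying in its nest. Leave the jug, the funnel, the trays with the hex key, and the loose chrome clip alone.

Things in the scene. Friction and masses are not known exactly. Their poses are not given: they have to be found in the camera images.
- jig: Grey refill jig, fixed to the counter. Origin on the counter, z up. Base plate from x -100 to 130 and y -105 to 85 mm in its own frame, top at 20 mm. The wiper arm's nest runs along y at x -25 mm. Keeper bar and detent are on its +y half, the red paddle on its -y half with the pad towards +x.
- gauge_band (a point): Centre of the green band on the white gauge post (20 x 10 mm, top 75 mm high) that stands at x 95, y -94 mm in the jig, beside the pad. The band reaches from 44 to 52 mm above the counter.
- keeper (a joint): Angle of the keeper bar about its vertical hinge: 0 = shut on its stop (bar along the jig's +x), grows counter-clockwise from above as it opens towards the jig's +y, at most 1.6. Starts open, stays where left (friction 0.03 N m). The sprung detent ball is met at 0.14 and pushes the bar back short of its crest at 0.06, home to 0 past it. Passing it takes some 5 N at the knob. Home: below 0.025.
- keeper_hinge (a point): Point on the vertical hinge axis of the keeper bar, 45 mm above the counter. Fixed in the jig at x -75, y 50 mm.
- keeper_knob (a point): Axis of the black upright round knob on the bar's free end, 18 mm in diameter, from 50 to 85 mm above the counter; this point is 70 mm up, 115 mm from the hinge axis. x points outward along the bar. The steel bar below it is 18 mm wide, 40 to 50 mm high. A stop block 50 mm high stands on the -y side of the shut bar.
- paddle (a joint): Angle of the paddle about its level pivot: 0 = up, at rest; grows as the pad is pressed down; 0.27 = bottom stop. It springs back when let go. Pressing at the pad's centre (80 mm from the pivot) takes about 3.5 N to start and 9 N at 0.135, where the pad is 11 mm down, mid-band. The band spans about 0.09 to 0.18.
- paddle_pad (a point): Centre of the top face of the red pad, 44 x 44 mm and 10 mm thick, top 60 mm above the counter at rest. Free from above; nothing taller near it but the gauge post, whose near face is 34 mm from the pad's centre on the jig's -y side.
- paddle_pivot (a point): Pivot axis of the paddle (along the jig's y), 45 mm above the counter, fixed in the jig at x 15, y -55 mm.
- wiper_arm: Loose folded wiper arm, black and dark steel, 31 x 174 x 10 mm, 0.2 kg, lying along the jig's y in the nest with its underside 24 mm above the counter. Origin at the middle of its underside, at jig x -25 mm. To stay there: within 12 mm of the nest's centre line and lying flat.
- trays: Two stacked clear plastic trays, 150 x 200 mm, 120 mm high in all, fixed. Origin: centre of the underside. Bystander.
- hex_key: Steel hex key, 80 x 28 mm, 8 mm thick, lying in the top tray. Origin under the middle of its long leg. Bystander.
- refill_clip: Loose chrome refill clip, 50 x 20 x 15 mm, lying on the counter. Origin: centre of its underside. Bystander.
- funnel: Yellow plastic funnel standing mouth down, 112 mm across, 115 mm high. Origin: centre of the mouth, on the counter. Bystander.
- jug: White capped empty jug with a blue cap, 85 x 125 mm, 212 mm high. Origin: centre of its underside. Bystander.
Things that resemble listed ones, but are neither listed nor needed, are in the scene too. Several things have the shape of the wiper_arm; the one meant has the colours described above.

How it is judged:
By the outcome, as a careful person would: the job done as asked, in the order asked, and still so for the second after the job is handed in, while the arm keeps its last pose, push and grip.
It also fails if it takes over 51 s, if anything falls off the work surface, if the arm or the gripper's body presses on something with over 40 N, if the wrist force passes 120 N, or if a joint passes its speed limit or range.

## Robot

A 6-joint arm with a two-finger parallel gripper is mounted at the origin on the work surface. World frame = base frame: x ahead of the robot, y to its left, z up, the work surface at z = 0. Lengths are in m, angles in rad, forces in N, time in s.
With the tool pointing down it reaches from about 0.4 to 0.925 m from the base axis. Payload 12.5 kg.
Tool frame: the origin (TCP) lies midway between the tips of the shut fingers; the grasp point (between the pads) lies 19 mm behind it (env.pinch_z is the distance from the TCP to the grasp point, in m); z points along the fingers, y is the line along which they close (so a half turn about z gives the same grasp; the last joint's range is limited). The gripper opens to 95 mm and grips with 3 to 60 N. Pads are 20 mm wide; open, the fingers measure 119 mm over their backs; the gripper's body (75 mm by 180 mm) begins 59 mm behind the grasp point.
Start: joints at [-1.434, 0.491, 1.559, -0, 1.092, -0.106], TCP at [0.15, -0.607, 0.185] pointing down, gripper open.
Joint ranges: [-3.1, 3.1], [-0.84, 2.19], [0.05, 2.79], [-1.13, 4.28], [0.06, 2.93], [-2.69, 2.69]. Speed limits (rad/s): [2.22, 2.22, 2.79, 3.14, 3.14, 3.14].

## Interface

Orientations are given as a unit quaternion [x, y, z, w].
In Python, from rig import state, read_camera, get_calibration, ticket, env gives the robot as it stands.
- The arm moves only by the tool arm_command, never from a script. Its argument "series" is a list of rows, each an object with "slide": the shift along the tool's x, y, z in m, a list of three; "rotation": the turn, a rotation vector about the tool's x, y, z in rad, a list of three. A call has 1 to 12 rows; each row shifts and turns the commanded pose from where the row before left it, along the tool's axes as they then stand; what a row does not reach is not made up. A row lasts 1/8 s, in which the tool goes at most 62.5 mm and 10.7 degrees, less where a joint would pass 70% of its speed; a pose out of reach is approached as far as the arm can. A call is refused whole if a number of a shift passes 0.0625 or a number of a turn 0.188, either way. A call with a gripper value outside its range is refused whole. "hand" is the opening, from -1 (shut) to 1 (fully open), set as the call begins (left out, the last holds). The fingers move at their own pace and stop on an object; "squeeze" is the grip in N (left out, the last holds). Time passes only in rows, so rows that do not move let the fingers close. It gives the time, the measured TCP pose, the force, the opening and the grip force at its end, in the units of the state.
- state(): the state, without advancing time (a new reading comes with each control period).
- read_camera(name): name is "side" or "top" or "wrist"; returns the picture (384x512x3 uint8, blue, green, red); there is no depth.
- get_calibration(name): a dict with "fovy" (degrees; the focal length in pixels is half the picture's height over the tangent of half this angle, whatever the lens; pixels are square), "cx", "cy" (the principal point, pixels), "dist_coeffs" ([k1, k2, p1, p2, k3] as OpenCV has them; the pictures are not rectified), "T" (4x4, takes a point from camera to world coordinates); the wrist camera has in their place "mount" (4x4, takes a point from camera to tool coordinates, whose origin is the TCP and whose axes are the flange's). Camera axes: x right, y up, looking along -z (the intrinsics and any distortion apply to the point x, -y, -z); pixel columns grow to the right and rows downward; lengths in m; the calibration is good to about 2 mm. A picture is of the moment at which its call begins: read the wrist's pose just before it. get_calibration takes no time and is no camera call.
- ticket.sign_off(): hands the job in; it is judged then, once.
The state is a dict: "time": time; "joint_positions": joint angles; "joint_velocities": joint speeds; "joint_torque": joint torques, N m; "tcp_pos": TCP position; "eef_rot": TCP orientation; "ft_force": force on the tool from outside, world axes, zero at the start; "ft_torque": the same for the moment, N m; "gripper_width": opening from 0.0 (shut) to 1.0 (fully open); "finger_force": force on a finger pad.
Only numpy, scipy, OpenCV 4.12 (cv2) and the standard library are available. Lean on these libraries where they do the work, as an engineer would, in place of code of your own. Each camera call takes 0.05 s, during which the arm holds its last target. There are 200 camera calls.

## Working session

There is one attempt and no reset: what is moved stays moved. The work goes in short steps, Python scripts to look and compute and a tool call to move; the robot and the scene stay as the last step left them, time stands still between calls to the robot, and variables do not carry over. Pictures are saved under pics/ and viewed, at most 10 in all, crops included, and the job is handed in when it is done.

Besides the shell and the picture viewer there is one more tool, called as name(argument=value, ...) on one line, values as JSON. arm_command: Moves the arm, as the interface text tells. Its arguments: {"type":"object","properties":{"series":{"type":"array","items":{"type":"object","properties":{"slide":{"type":"array","items":{"type":"number"}},"rotation":{"type":"array","items":{"type":"number"}}}}},"hand":{"type":"number"},"squeeze":{"type":"number"}},"required":["series"]}

```bash
mkdir -p pics; ls
python3 - <<'E'
from rig import *
import cv2,json
for n in("top","side"):
    cv2.imwrite(f"pics/{n}0.png",read_camera(n)); print(n,get_calibration(n))
print(get_calibration("wrist")); print(state())
E
```

```text
pics
top {'fovy': 42.68197154481501, 'cx': 249.53498956813596, 'cy': 192.85567660092926, 'dist_coeffs': array([-0.14481026,  0.        ,  0.        ,  0.        ,  0.        ]), 'T': array([[-0.02670079,  0.99796351, -0.0579302 ,  0.44911622],
       [-0.99960279, -0.02717762, -0.00745877,  0.01100011],
       [-0.00901799,  0.05770803,  0.99829277,  1.5696692 ],
       [ 0.        ,  0.        ,  0.        ,  1.        ]])}
side {'fovy': 45.60946174924053, 'cx': 257.8790855486044, 'cy': 191.49173739050835, 'dist_coeffs': array([-0.05045941,  0.        ,  0.        ,  0.        ,  0.        ]), 'T': array([[ 0.9663143 ,  0.19554995, -0.16732272,  0.31340531],
       [-0.25731396,  0.72114491, -0.6432259 , -0.87780858],
       [-0.00511887,  0.66461285,  0.74717037,  1.07835844],
       [ 0.        ,  0.        ,  0.        ,  1.        ]])}
{'fovy': 63.67386066465666, 'cx': 256.5640871285912, 'cy': 190.18505268433884, 'dist_coeffs': array([0.01607682, 0.        , 0.        , 0.        , 0.        ]), 'mount': array([[ 1.70480926e-04,  9.68056722e-01,  2.50731238e-01,
         7.10277
[... 315 characters left out ...]
964e+00,  4.91500355e-01,  1.55934685e+00, -2.56001840e-06,
        1.09168731e+00, -1.05618594e-01]), 'joint_velocities': array([-3.34128786e-05, -9.72594332e-04, -3.53825202e-05,  5.59646110e-04,
       -3.78403760e-05,  1.45424063e-04]), 'joint_torque': array([ 4.04712730e-03, -6.13619399e+01, -2.58606970e+01,  6.94154506e-02,
        4.70322522e-02, -5.81970312e-05]), 'tcp_pos': array([ 0.15025883, -0.60644417,  0.18473387]), 'eef_rot': array([ 9.92638354e-01,  1.21115141e-01, -8.57303222e-06, -4.70852280e-04]), 'ft_force': array([-0.09266156, -1.13011225,  0.31089629]), 'ft_torque': array([-0.08037751, -0.04581   , -0.00311938]), 'finger_force': 0.0, 'gripper_width': 1.0013563111675141}
```

View pics/top0.png

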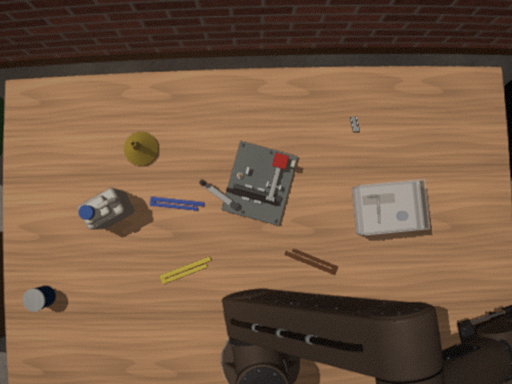

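View pics/side0.png

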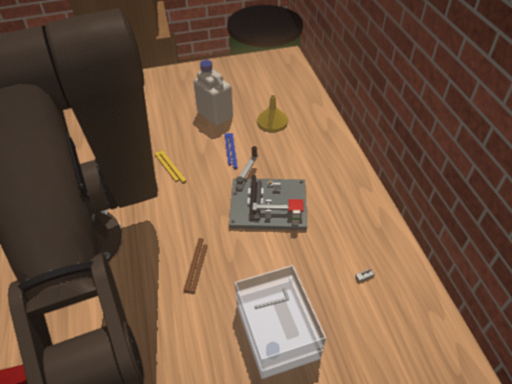

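Top view: the jig is at about (260,183), the red pad (281,160), the knob (203,183) and the hinge (236,206). Side view: the pad is at (296,205), the knob (254,152). Possible mix-ups for the wiper arm, in top-view pixels:
- blue (177,204)
- yellow (186,270)
- brown (311,261)
- black, in the jig nest (252,193): this is the one described

The grey jig is the only one of its kind. Next, a close crop of both views.

Run:
```python
import cv2,numpy as np
a=cv2.imread("pics/top0.png")[135:235,195:305]; b=cv2.imread("pics/side0.png")[140:240,222:317]
r=lambda i,s:cv2.resize(i,None,fx=s,fy=s,interpolation=cv2.INTER_CUBIC)
cv2.imwrite("pics/crop0.png",np.hstack([r(a,3.9),r(b,3.9)])); print(r(a,3.9).shape)
```

```text
(390, 429, 3)
```

View pics/crop0.png

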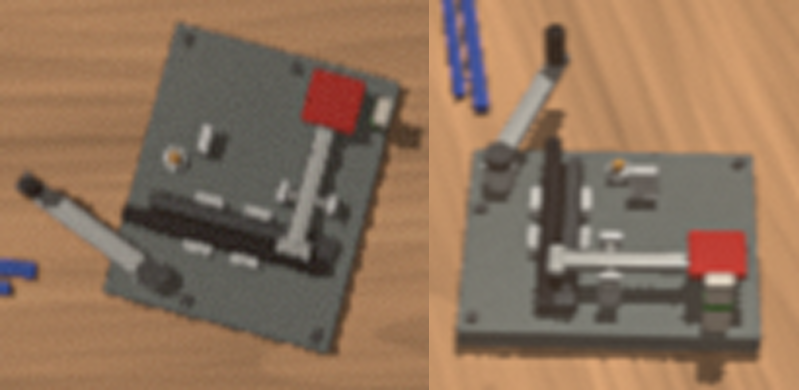

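The crop shows the black/steel arm in the grey nest and the bar open, with its knob (black, top) at crop (28,185) in the top view and (126,32) in the side view. The red pad is at (334,100) and (288,255). I'll triangulate these and fit the jig pose.

```bash
cat > h.py <<'E'
import numpy as np,cv2
from rig import *
def KD(c): 
    f=192/np.tan(np.radians(c["fovy"])/2); return np.array([[f,0,c["cx"]],[0,f,c["cy"]],[0,0,1]]),c["dist_coeffs"]
F=np.diag([1,-1,-1,1.])
def proj(P,c,T=None):
    K,D=KD(c); M=np.linalg.inv((c["T"] if T is None else T)@F)
    return cv2.projectPoints(np.atleast_2d(P).astype(float),cv2.Rodrigues(M[:3,:3])[0],M[:3,3],K,D)[0][:,0]
def jigW(P,x,y,a):
    c,s=np.cos(a),np.sin(a); P=np.atleast_2d(P)
    return np.c_[x+c*P[:,0]-s*P[:,1],y+s*P[:,0]+c*P[:,1],P[:,2]]
def tri(a,b,ca,cb):
    Ms=[];us=[]
    for p,c in((a,ca),(b,cb)):
        K,D=KD(c);us.append(cv2.undistortPoints(np.array([[p]],float),K,D)[0].T);Ms.append(np.linalg.inv(c["T"]@F)[:3])
    X=cv2.triangulatePoints(*Ms,*us)[:,0]; return X[:3]/X[3]
E
python3 - <<'E'
from h import *
from scipy.optimize import least_squares
ct,cs=get_calibration("top"),get_calibration("side")
t=lambda u,v:np.array([195+u/3.9-.4,135+v/3.9-.4]); s=lambda u,v:np.array([222+u/3.9-.4,140+v/3.9-.4])
kt,ks=t(28,184),s(126,32); pt,ps=t(334,100),s(288,255); ht,hs=t(160,276),s(68,155)
for n,a,b in(("knob",kt,ks),("pad",pt,ps),("hinge",ht,hs)): print(n,tri(a,b,ct,cs).round(4))
J=np.array([[.13,.085,.02],[.13,-.105,.02],[-.1,-.105,.02],[-.1,.085,.02],[.095,-.055,.06]])
ot=np.array([t(178,24),t(398,84),t(330,352),t(106,290),pt])
os_=np.array([s(323,155),s(330,342),s(30,335),s(45,153),ps])
def kn(q): return jigW([[-.075+.115*np.cos(q[3]),.05+.115*np.sin(q[3]),.085]],*q[:3])
def r(q):
    W=np.r_[jigW(J,*q[:3]),kn(q)]
    return np.r_[proj(W,ct)-np.r_[ot,[kt]],proj(W,cs)-np.r_[os_,[ks]]].ravel()
o=least_squares(r,[.65,0,0,1.2],loss="soft_l1"); print(o.x.round(4)); print(o.fun.reshape(2,-1,2).round(1).tolist()) if 0 else print(r(o.x).reshape(-1,2).round(1).tolist())
q=o.x
print("knob",kn(q),"pad",jigW([[.095,-.055,.06]],*q[:3]),"hinge",jigW([[-.075,.05,.045]],*q[:3]),"shut knob",jigW([[.04,.05,.07]],*q[:3]))
E
```

```text
knob [0.5733 0.1669 0.079 ]
pad [ 0.6356 -0.0756  0.0538]
hinge [0.4995 0.0662 0.0554]
[ 0.5594  0.0024 -0.2919  1.2086]
[[0.4, -0.8], [1.7, -0.6], [0.4, 0.7], [-0.3, 0.8], [0.8, 0.2], [1.0, 0.3], [0.4, -0.5], [1.0, -0.8], [-1.1, -0.8], [-0.5, -1.4], [0.1, -0.8], [-0.1, -0.5]]
knob [[0.57193565 0.16312247 0.085     ]] pad [[ 0.63455068 -0.07762608  0.06      ]] hinge [[0.50196421 0.07185913 0.045     ]] shut knob [[0.61209819 0.03876072 0.07      ]]
```

arm_command(series=[{"slide": [0.02,-0.008,-0.02]},{"slide": [0.043,-0.016,-0.02]},{"slide": [0.043,-0.016,0]},{"slide": [0.043,-0.016,0]},{"slide": [0.043,-0.016,0]},{"slide": [0.043,-0.016,0]},{"slide": [0.043,-0.016,0]},{"slide": [0.043,-0.016,0]},{"slide": [0.022,-0.01,0]}], hand=-1, squeeze=20)

```text
validation failed for argument at $.se...
```

arm_command(series=[{"slide": [0.012,-0.02,0]},{"slide": [0.022,-0.04,0]},{"slide": [0.022,-0.04,0]},{"slide": [0.022,-0.04,0]},{"slide": [0.022,-0.04,0]},{"slide": [0.022,-0.04,0]},{"slide": [0.022,-0.04,0]},{"slide": [0.022,-0.04,0]},{"slide": [0.022,-0.04,0]},{"slide": [0.022,-0.04,0]},{"slide": [0.012,-0.02,0]},{"slide": [0,0,0]}])

```text
validation failed for argument at $.se...
```

Run:
```python
from h import *
s=state(); im=read_camera("wrist"); cv2.imwrite("pics/w1.png",im)
np.savez("w1.npz",p=s["tcp_pos"],q=s["eef_rot"]); print(s["tcp_pos"],s["eef_rot"],s["ft_force"],s["gripper_width"],s["time"])
```

```text
[ 0.15025883 -0.60644417  0.18473387] [ 9.92638354e-01  1.21115141e-01 -8.57303222e-06 -4.70852280e-04] [-0.09266156 -1.13011225  0.31089629] 1.0013563111675141 0.1
```

View pics/w1.png

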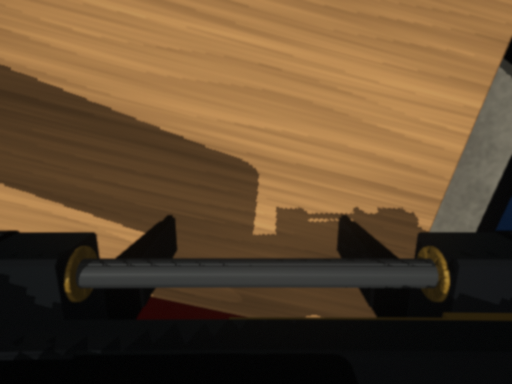

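The moves were refused and the arm is still at its start, so the wrist picture shows only the bare counter with the fingers at the bottom. Each row probably needs both fields.

arm_command(series=[{"slide": [0.02,-0.008,-0.02],"rotation": [0,0,0]},{"slide": [0.043,-0.016,-0.02],"rotation": [0,0,0]},{"slide": [0.043,-0.016,0],"rotation": [0,0,0]},{"slide": [0.043,-0.016,0],"rotation": [0,0,0]},{"slide": [0.043,-0.016,0],"rotation": [0,0,0]},{"slide": [0.043,-0.016,0],"rotation": [0,0,0]},{"slide": [0.043,-0.016,0],"rotation": [0,0,0]},{"slide": [0.043,-0.016,0],"rotation": [0,0,0]},{"slide": [0.022,-0.01,0],"rotation": [0,0,0]}], hand=-1, squeeze=20)

```text
time: 1.27
tcp_pos: [0.4542, -0.3956, 0.2265]
eef_rot: [0.993, 0.122, 0.0, 0.0]
ft_force: [0.0, -0.5, -1.2]
gripper_width: 0.106
finger_force: 0.0
```

arm_command(series=[{"slide": [0.012,-0.02,0],"rotation": [0,0,0]},{"slide": [0.022,-0.04,0],"rotation": [0,0,0]},{"slide": [0.022,-0.04,0],"rotation": [0,0,0]},{"slide": [0.022,-0.04,0],"rotation": [0,0,0]},{"slide": [0.022,-0.04,0],"rotation": [0,0,0]},{"slide": [0.022,-0.04,0],"rotation": [0,0,0]},{"slide": [0.022,-0.04,0],"rotation": [0,0,0]},{"slide": [0.022,-0.04,0],"rotation": [0,0,0]},{"slide": [0.022,-0.04,0],"rotation": [0,0,0]},{"slide": [0.022,-0.04,0],"rotation": [0,0,0]},{"slide": [0.012,-0.02,0],"rotation": [0,0,0]},{"slide": [0,0,0],"rotation": [0,0,0]}])

```text
time: 2.78
tcp_pos: [0.5706, 0.0452, 0.2257]
eef_rot: [0.993, 0.122, 0.0, 0.0]
ft_force: [0.1, 0.1, -0.6]
gripper_width: 0.002
finger_force: 0.0
```

Run:
```python
from h import *
s=state(); im=read_camera("wrist"); cv2.imwrite("pics/w2.png",im)
np.savez("w2.npz",p=s["tcp_pos"],q=s["eef_rot"]); print(s["tcp_pos"],s["eef_rot"],s["ft_force"],s["gripper_width"],s["time"])
```

```text
[0.57063499 0.04522429 0.22569606] [9.92511390e-01 1.22152041e-01 1.38424995e-04 2.47285636e-05] [ 0.1104595   0.05500244 -0.56905634] 0.001923747068455877 2.775
```

View pics/w2.png

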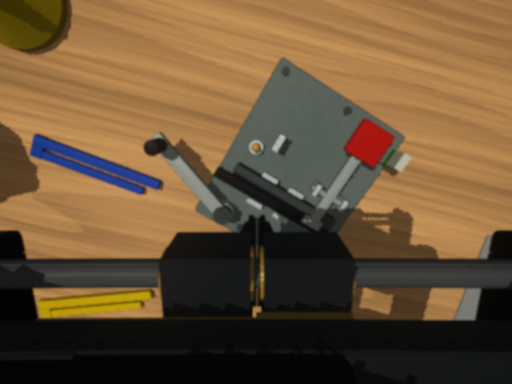

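The wrist view shows the knob top at (154,146), the pad centre (369,143), jig corners (284,58), (404,136) and (197,210), the ball (256,147) and the gauge post top (401,159). I'll use these to refine the fit.

```bash
cat > fit.py <<'E'
from h import *
from scipy.optimize import least_squares
from scipy.spatial.transform import Rotation as R
ct,cs,cw=get_calibration("top"),get_calibration("side"),get_calibration("wrist")
z=np.load("w2.npz"); T=np.eye(4);T[:3,:3]=R.from_quat(z["q"]).as_matrix();T[:3,3]=z["p"];Tw=T@cw["mount"]
cw["T"]=Tw
t=lambda u,v:np.array([195+u/3.9-.4,135+v/3.9-.4]); s=lambda u,v:np.array([222+u/3.9-.4,140+v/3.9-.4])
J=np.array([[.13,.085,.02],[.13,-.105,.02],[-.1,-.105,.02],[-.1,.085,.02],[.095,-.055,.06]])
def kn(q): return jigW([[-.075+.115*np.cos(q[3]),.05+.115*np.sin(q[3]),.085]],*q[:3])
ot=np.array([t(178,24),t(398,84),t(330,352),t(106,290),t(334,100),t(28,184)])
os_=np.array([s(323,155),s(330,342),s(30,335),s(45,153),s(288,255),s(126,32)])
ow=np.array([[284,58],[404,136],[197,210],[369,143],[154,146]])
def r(q):
    W=np.r_[jigW(J,*q[:3]),kn(q)]
    return np.r_[proj(W,ct)-ot,proj(W,cs)-os_,(proj(W[[0,1,3,4,5]],cw)-ow)].ravel()
o=least_squares(r,[.56,0,-.29,1.2],loss="soft_l1"); q=o.x
if __name__=="__main__":
    print(q.round(4)); print(r(q).reshape(-1,2)[-5:].round(1).tolist())
    print("tri wrist+top knob",tri(ow[4],t(28,184),cw,ct),"pad",tri(ow[3],t(334,100),cw,ct),"wrist+side",tri(ow[4],s(126,32),cw,cs),tri(ow[3],s(288,255),cw,cs))
    print("knob",kn(q),"pad",jigW([[.095,-.055,.06]],*q[:3]),"hinge",jigW([[-.075,.05,.045]],*q[:3]),"shut knob",jigW([[.04,.05,.07]],*q[:3]))
E
python3 fit.py
```

```text
[ 0.5599  0.0032 -0.2905  1.1842]
[[-1.4, -2.2], [3.8, 0.6], [-2.7, 0.8], [2.1, 0.5], [-0.1, 0.8]]
tri wrist+top knob [0.57338001 0.16669006 0.07231985] pad [ 0.63524968 -0.07538741  0.05687836] wrist+side [0.57347237 0.16402954 0.08083615] [ 0.63505335 -0.07618106  0.05455371]
knob [[0.57439339 0.16219284 0.085     ]] pad [[ 0.6351467  -0.07673256  0.06      ]] hinge [[0.50234419 0.07256074 0.045     ]] shut knob [[0.61252593 0.03962164 0.07      ]]
```

arm_command(series=[{"slide": [0.002,-0.036,0],"rotation": [0,0,0]},{"slide": [0.002,-0.036,0],"rotation": [0,0,0]},{"slide": [0.002,-0.036,0],"rotation": [0,0,0]},{"slide": [0.002,-0.037,0],"rotation": [0,0,0]},{"slide": [0,0,0.02],"rotation": [0,0,-0.163]},{"slide": [0,0,0.03],"rotation": [0,0,-0.163]},{"slide": [0,0,0.03],"rotation": [0,0,-0.163]},{"slide": [0,0,0.03],"rotation": [0,0,-0.163]},{"slide": [0,0,0.03],"rotation": [0,0,0]},{"slide": [0,0,0.02],"rotation": [0,0,0]},{"slide": [0,0,0.008],"rotation": [0,0,0]},{"slide": [0,0,0],"rotation": [0,0,0]}])

```text
time: 4.32
tcp_pos: [0.5441, 0.1857, 0.0574]
eef_rot: [0.902, 0.432, -0.0, 0.0]
ft_force: [-0.2, 0.1, -0.0]
gripper_width: 0.007
finger_force: 0.0
```

Run:
```python
from h import *
s=state(); im=read_camera("wrist"); cv2.imwrite("pics/w3.png",im)
print(s["tcp_pos"],s["eef_rot"],s["ft_force"],s["joint_positions"],s["time"])
```

```text
[0.5441491  0.18568021 0.05744713] [ 9.01747361e-01  4.32263434e-01 -1.38868430e-04  2.86496891e-05] [-0.24990105  0.07005404 -0.03158157] [ 2.14034468e-01  5.79300757e-01  1.80806093e+00 -1.75016090e-04
  7.54487982e-01  8.90955672e-01] 4.325
```

View pics/w3.png

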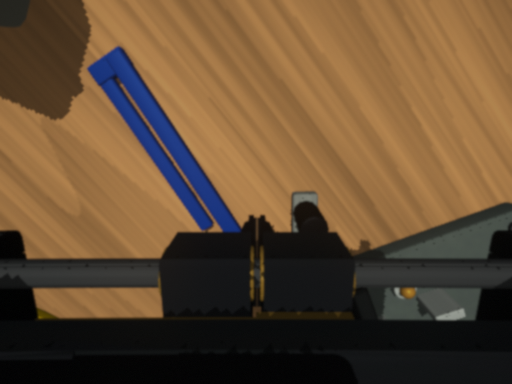

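The fingers (257,225) stand on the opening side of the knob (310,213), lined up with the bar. Now pushing along the arc.

arm_command(series=[{"slide": [0,0.008,0],"rotation": [0,0,0]},{"slide": [0,0.008,0],"rotation": [0,0,0]},{"slide": [0.0015,0.0115,0],"rotation": [0,0,0.1]},{"slide": [0.0015,0.0115,0],"rotation": [0,0,0.1]},{"slide": [0.0015,0.0115,0],"rotation": [0,0,0.1]},{"slide": [0.0015,0.0115,0],"rotation": [0,0,0.1]}])

```text
time: 5.12
tcp_pos: [0.5929, 0.1461, 0.0575]
eef_rot: [0.97, 0.243, 0.0, 0.0]
ft_force: [0.2, 0.1, -0.2]
gripper_width: 0.002
finger_force: 0.0
```

Run:
```python
from h import *
s=state(); im=read_camera("wrist"); cv2.imwrite("pics/w4.png",im[150:330,180:420])
print(s["tcp_pos"],s["ft_force"],s["time"])
```

```text
[0.59286128 0.14610174 0.05747279] [ 0.23851778  0.08733839 -0.24785021] 5.125
```

View pics/w4.png

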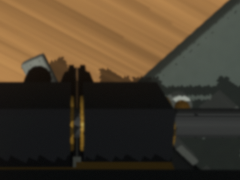

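The bar end now shows to the left of the fingers, at crop (35,70), so either the fingers slipped past the knob or the geometry misleads. I'll check with the top and side cameras.

Run:
```python
from fit import *
z=state(); p=z["tcp_pos"]
a=read_camera("top"); b=read_camera("side"); a=a[120:220,180:300]; b=b[130:230,212:312]
r=lambda i,s:cv2.resize(i,None,fx=s,fy=s,interpolation=cv2.INTER_CUBIC)
cv2.imwrite("pics/ts5.png",np.hstack([r(a,3.6),r(b,3.6)]))
print("tcp in top",proj(p,ct),"side",proj(p,cs))
T=np.eye(4);T[:3,:3]=R.from_quat([.901747,.432263,0,0]).as_matrix();T[:3,3]=[.54415,.18568,.05745]
cw["T"]=T@cw["mount"]
print("w3: knob top, tcp", proj(np.r_[kn(q),[[.54415,.18568,.05745]]],cw))
```

```text
tcp in top [[209.34188721 175.59670368]] side [[261.88279274 156.00722535]]
w3: knob top, tcp [[320.90447764 232.36738798]
 [256.31606358 217.62843494]]
```

View pics/ts5.png

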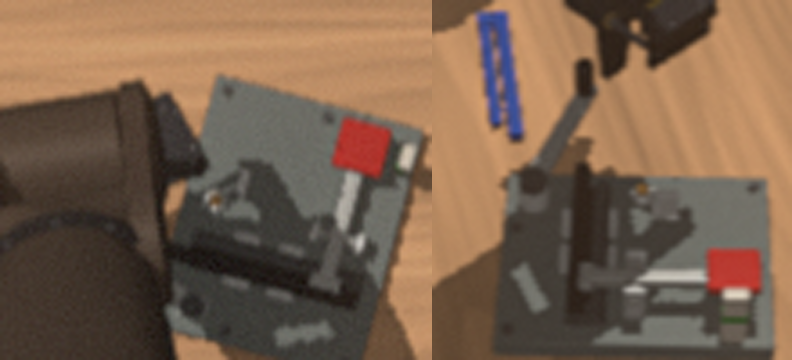

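The side view shows the bar unmoved (knob still at about (254,147)) with the fingertips beyond it, so the fingers passed by. I'll check the tip position numerically in the side picture.

Run:
```python
from fit import *
b=read_camera("side"); a=cv2.imread("pics/side0.png")
cv2.imwrite("pics/side5.png",b)
g=b.max(2); g0=a.max(2)
print("now cols 246-283 rows 138-164")
for y in range(138,165): print(y," ".join("%3d"%v for v in g[y,246:284]))
print("before, knob")
for y in range(142,164,1): print(y," ".join("%3d"%v for v in g0[y,246:266]))
print(proj(np.r_[kn(q),kn(q)-[[0,0,.035]]],cs))
```

```text
now cols 246-283 rows 138-164
138 182 184 187 179 171 170 175 177 179 173 146  97  53  50  55  51  49  51  57  55  69 121 155 129  75  52  49  50  53  54  59  60  58  54  52  50  50  50
139 180 181 187 184 174 170 172 177 177 173 153 103  56  43  47  46  47  50  51  52  58  76 102 106  88  66  51  52  52  53  52  53  52  50  52  51  48  50
140 182 182 186 186 179 170 173 175 178 176 165 117  61  45  47  47  47  47  47  51  60  64  64  73  88  76  54  50  52  52  51  50  51  49  49  48  48  45
141 184 181 184 187 181 173 171 175 177 179 169 124  67  44  47  48  48  46  45  57  89 104  86  67  65  59  50  49  51  52  52  49  50  50  49  48  47  60
142 186 182 183 186 185 177 171 174 178 179 171 128  69  45  47  49  48  47  44  67 123 157 144 105  73  52  48  46  49  49  49  50  49  47  44  47  66 113
143 188 184 182 185 187 179 173 173 177 179 173 131  73  47  47  48  49  47  43  67 127 172 177 157 127  88  53  46  50  50  49  49  47  47  59  85 117 163
144 188 184 180 183 186 185 178 176 179 183 175 138  82  49  46  46  50  47  42  68 132 176 185 183 174 127  68  47  49  51  50  45  4
[... 4361 characters left out ...]
9  64  61  63  79 122 168 188 187 182 176 173 174 184
157 202 198 194 188 172 129  93  80  78  82 111 154 180 189 189 183 178 174 172 181
158 206 199 192 176 145 109  89  88  87  98 139 172 183 189 189 186 181 174 173 175
159 209 200 184 169 155 132 103  90  88 114 160 182 183 185 190 187 182 177 173 173
160 209 199 180 167 167 163 138 110 105 140 176 187 182 184 188 189 186 180 173 171
161 210 195 175 169 171 174 164 135 134 169 188 189 183 183 187 190 187 183 177 170
162 205 186 171 170 172 175 158 138 161 187 192 188 185 182 183 189 189 183 179 173
163 191 174 168 171 174 167 142 149 181 193 193 190 185 182 182 187 190 186 182 175
[[254.68184588 147.33838959]
 [254.79304681 155.28192025]]
```

The bar hasn't moved. The real fingertip in the side image is at (261,150), but the reported TCP projects to (262,156), so the tips are about 28 mm higher than reported and passed over the knob. I'll go back over it, then descend lower while watching force and the side image.

arm_command(series=[{"slide": [0,0,-0.02],"rotation": [0,0,0]},{"slide": [-0.0122,-0.029,0],"rotation": [0,0,0]},{"slide": [-0.0122,-0.029,0],"rotation": [0,0,0]},{"slide": [0,0,0],"rotation": [0,0,-0.135]},{"slide": [0,0,0],"rotation": [0,0,-0.135]},{"slide": [0,0,0.01],"rotation": [0,0,-0.135]},{"slide": [0,0,0.01],"rotation": [0,0,0]},{"slide": [0,0,0.008],"rotation": [0,0,0]},{"slide": [0,0,0.008],"rotation": [0,0,0]},{"slide": [0,0,0.006],"rotation": [0,0,0]},{"slide": [0,0,0],"rotation": [0,0,0]}])

```text
time: 6.7
tcp_pos: [0.5429, 0.1861, 0.0347]
eef_rot: [0.901, 0.435, -0.0, -0.0]
ft_force: [1.0, -0.2, 0.4]
gripper_width: 0.002
finger_force: 0.0
```

Run:
```python
from fit import *
z=state(); p=z["tcp_pos"]; b=read_camera("side"); w=read_camera("wrist"); cv2.imwrite("pics/side6.png",b); cv2.imwrite("pics/w6.png",w)
print(p,z["ft_force"],z["eef_rot"],proj(np.array([p,p+[0,0,.028]]),cs))
g=b.max(2)
for y in range(134,162): print(y," ".join("%3d"%v for v in g[y,238:266]))
```

```text
[0.54285513 0.18607066 0.03472643] [ 1.03859146 -0.18898225  0.44133445] [ 9.00572876e-01  4.34704889e-01 -3.89258216e-04 -4.75142766e-05] [[243.69442285 155.49886722]
 [243.45169472 149.26206373]]
134  54  53  50  48  49  49  50  54  64  66  56  61 103 150 173 174 168 169 165 135  87  52  47  49  53  57  59  59
135  48  49  46  49  49  48  49  55  60  57  55  57  72 100 127 141 151 159 166 155 124  93  73  56  49  52  51  51
136  85  59  46  47  47  49  47  56  60  61  71  75  64  60  70  80  90 105 128 154 160 149 121  82  52  48  51  50
137 146  87  50  46  48  49  48  50  53  72 119 136 116  94  79  64  58  61  74  91 111 130 119  82  54  48  49  45
138 161  97  51  44  46  47  48  46  46  84 150 173 166 156 143 120 100  87  74  63  61  72  74  57  48  48  45  47
139 174 117  60  43  46  48  47  45  46  86 153 181 175 170 170 167 162 150 131 111  95  85  66  51  44  47  44  59
140 191 139  69  43  47  47  47  43  45  88 154 182 178 170 170 175 177 173 166 158 158 148 117  75  49  44  51  90
141 197 145  73  41  46  48  46  45  48  96 156 183 181 170 169 173 172 173 171 167 170 17
[... 1645 characters left out ...]
 178
156 199 196 194 196 195 199 200 195 190 186 181 184 172 129  80  53  52  53  70 112 159 177 176 172 167 163 165 174
157 197 196 195 196 196 197 199 198 192 188 184 174 143 104  81  72  69  75 103 142 169 179 178 173 168 163 162 170
158 197 195 197 195 197 197 198 199 195 190 180 151 112  84  79  79  77  89 129 162 173 178 179 175 170 165 162 166
159 195 195 196 195 196 195 198 199 198 192 166 125  89  79  81  80  79 106 152 172 173 174 179 178 172 168 164 164
160 191 195 196 195 196 195 197 200 201 187 149 101  78  78  80  77  91 133 168 176 173 173 178 178 175 170 165 160
161 191 196 195 196 195 196 195 200 199 177 126  88  80  95  96  91 120 160 178 177 173 172 175 180 178 171 166 162
```

The tip is now level with the knob's lower half. I'll go 7 mm lower, then push a little and check that the bar moves.

arm_command(series=[{"slide": [0,0,0.007],"rotation": [0,0,0]},{"slide": [0,0.008,0],"rotation": [0,0,0]},{"slide": [0,0.008,0],"rotation": [0,0,0]},{"slide": [0.0015,0.0115,0],"rotation": [0,0,0.1]},{"slide": [0.0015,0.0115,0],"rotation": [0,0,0.1]},{"slide": [0.0015,0.0115,0],"rotation": [0,0,0.1]},{"slide": [0,0,0],"rotation": [0,0,0]}])

```text
time: 7.68
tcp_pos: [0.5841, 0.1547, 0.0282]
eef_rot: [0.955, 0.295, 0.0, 0.0]
ft_force: [-1.3, 0.1, -0.4]
gripper_width: 0.008
finger_force: 0.0
```

Run:
```python
from fit import *
z=state(); p=z["tcp_pos"]; b=read_camera("side"); cv2.imwrite("pics/side7.png",b)
print(p,z["ft_force"],proj(np.array([p,p+[0,0,.028]]),cs))
for th in (1.18,1.0,.9,.8,.7): print(th,proj(kn([*q[:3],th]),cs))
g=b.max(2)
for y in range(140,170): print(y," ".join("%3d"%v for v in g[y,246:274]))
```

```text
[0.58409352 0.15471569 0.02820439] [-1.28925605  0.11436228 -0.3898049 ] [[258.26488807 161.06131673]
 [258.22591369 154.86575886]]
1.18 [[254.78998966 147.38000164]]
1.0 [[260.46013973 149.53303604]]
0.9 [[263.36087226 151.03266926]]
0.8 [[266.0486968  152.73548455]]
0.7 [[268.49737346 154.62856492]]
140 181 172 155 127  93  67  51  45  45  45  48  55  71  72  67  56  48  47  65  97  96  71  53  54  60  61  62  62
141 185 182 183 178 159 127  89  56  44  45  49  64  71  66  61  54  46  60 112 160 163 124  72  51  55  63  66  66
142 186 182 185 190 186 170 139  92  58  45  49  65  72  63  58  56  53  81 142 182 185 147  87  50  49  56  64  70
143 187 183 181 187 188 184 167 129  78  50  48  65  69  63  58  56  57  66 101 141 168 151 101  55  46  49  57  65
144 188 185 180 183 187 187 175 140  87  49  45  50  53  49  47  47  52  55  61  80 120 143 122  85  61  51  51  57
145 190 187 181 181 187 187 179 148  97  53  42  45  44  46  45  43  53  79  82  68  68  86 101 110  88  57  49  51
146 187 188 184 181 185 187 183 157 104  55  43  45  45  45  42  42  67 126 149 128  89  62  65  79  
[... 1982 characters left out ...]
 188
164 201 201 198 191 189 187 187 185 160 119  88  80  82  83  80  77  87 121 156 170 168 164 173 182 184 186 186 187
165 199 203 200 194 189 180 163 138 110  87  79  82  82  80  79  91 122 158 177 177 168 163 170 178 183 184 186 186
166 198 203 202 198 185 154 117  92  82  82  82  82  79  84 105 132 162 180 184 178 171 162 164 174 180 184 185 184
167 194 204 204 192 161 118  87  79  83  83  81  80  88 114 150 170 178 185 183 179 172 164 162 170 178 183 182 185
168 167 196 196 167 122  88  81  82  83  80  79  91 123 159 177 179 178 182 183 180 174 167 162 165 176 182 182 183
169 126 162 161 122  91  80  83  83  82  78  88 125 165 184 184 179 177 180 183 182 178 171 162 162 172 179 181 183
```

The bar moves with the fingers (knob top at (263.5,151), about 0.9 rad). Continuing.

arm_command(series=[{"slide": [0.0015,0.0115,0],"rotation": [0,0,0.1]},{"slide": [0.0015,0.0115,0],"rotation": [0,0,0.1]},{"slide": [0.0015,0.0115,0],"rotation": [0,0,0.1]},{"slide": [0.0015,0.0115,0],"rotation": [0,0,0.1]},{"slide": [0.0015,0.0115,0],"rotation": [0,0,0.1]},{"slide": [0.0015,0.0115,0],"rotation": [0,0,0.1]},{"slide": [0.0008,0.006,0],"rotation": [0,0,0.05]},{"slide": [0,0,0],"rotation": [0,0,0]}])

```text
time: 8.72
tcp_pos: [0.6157, 0.0885, 0.0283]
eef_rot: [1.0, -0.024, -0.0, 0.0]
ft_force: [-0.4, 0.5, 0.7]
gripper_width: 0.005
finger_force: 0.0
```

Run:
```python
from fit import *
z=state(); p=z["tcp_pos"]; b=read_camera("side"); cv2.imwrite("pics/side8.png",b)
print(p,z["ft_force"],z["eef_rot"],2*np.arctan2(*z["eef_rot"][1::-1]))
for th in (.4,.3,.2,.1,0): print(th,proj(kn([*q[:3],th]),cs))
g=b.max(2)
for y in range(154,180): print(y," ".join("%3d"%v for v in g[y,258:288]))
```

```text
[0.61565047 0.08852898 0.02825771] [-0.35983037  0.53189919  0.67542275] [ 9.99706810e-01 -2.42134766e-02 -2.36649262e-05  3.46540494e-05] -0.04843168658639132
0.4 [[274.12476673 161.24787017]]
0.3 [[275.38279147 163.73594547]]
0.2 [[276.2948777  166.32234822]]
0.1 [[276.84657848 168.98351154]]
0 [[277.02649686 171.69435758]]
154 187 186 182 178 176 170 138  95  73  65  60  57  54  54  53  55  51  54  53  52  53  53  56  54  54  52  55  57  57  64
155 185 187 182 178 175 170 155 136 125 102  71  53  53  51  54  53  52  53  56  55  53  53  55  54  55  54  52  55  56  61
156 184 188 185 180 176 172 171 178 182 154 101  56  51  53  52  54  54  52  55  52  53  53  54  55  53  54  54  53  54  57
157 181 187 189 183 178 174 174 182 191 174 120  65  47  54  54  55  55  53  53  52  53  54  54  54  56  54  55  55  58  56
158 181 187 188 186 181 176 170 176 188 186 140  76  50  53  58  56  54  54  55  55  55  54  54  53  54  54  54  55  58  58
159 181 185 188 187 183 177 172 172 184 187 152  91  55  51  55  55  55  54  58  56  52  52  53  53  54  55  55  53  54  56
160 181 181 187 188 183 180 
[... 1751 characters left out ...]
  84  83  84  85  83  75  64  57  59  63  75 100 148 177 189 195 202 199 197 191
175 167 139 101  83  82  85  83  83  85  85  86  88  89  87  88  88  86  82  82  83  81  97 141 171 184 192 201 201 198 192
176 168 128  91  83  88  87  88  86  86  87  88  92  93  88  89  88  87  92  99 108 116 130 159 178 183 190 197 202 199 194
177 142 105  85  84  89  93  93  90  88  85  84  85  86  88  88  88  98 123 148 169 182 185 189 184 183 187 194 202 204 198
178 101  90  84  85  85  84  84  81  83  83  76  75  79  86  90  90 104 143 165 178 184 183 181 176 175 179 186 192 196 192
179  82  81  83  82  79  74  74  72  71  70  69  72  71  73  75  74  80  95 106 121 129 125 128 132 137 141 145 146 148 147
```

The bar is at about 0.24 rad. Now pushing slowly through the detent.

arm_command(series=[{"slide": [0.0008,0.006,0],"rotation": [0,0,0.05]},{"slide": [0.0008,0.006,0],"rotation": [0,0,0.05]},{"slide": [0,0,0],"rotation": [0,0,0]}])

```text
time: 9.15
tcp_pos: [0.6163, 0.0767, 0.0282]
eef_rot: [0.997, -0.074, -0.0, 0.0]
ft_force: [-1.4, -0.5, -0.3]
gripper_width: 0.007
finger_force: 0.0
```

arm_command(series=[{"slide": [0,0.003,0],"rotation": [0,0,0.025]},{"slide": [0,0.003,0],"rotation": [0,0,0.025]},{"slide": [0,0,0],"rotation": [0,0,0]}])

```text
time: 9.52
tcp_pos: [0.6158, 0.0708, 0.0284]
eef_rot: [0.995, -0.1, 0.0, -0.0]
ft_force: [2.4, 2.3, -0.0]
gripper_width: 0.008
finger_force: 1.6
```

arm_command(series=[{"slide": [0,0.003,0],"rotation": [0,0,0.025]},{"slide": [0,0,0],"rotation": [0,0,0]}])

```text
time: 9.78
tcp_pos: [0.6149, 0.0675, 0.0283]
eef_rot: [0.994, -0.112, -0.0, 0.0]
ft_force: [2.1, 0.9, 0.5]
gripper_width: 0.003
finger_force: 0.7
```

arm_command(series=[{"slide": [0,0.003,0],"rotation": [0,0,0.02]},{"slide": [0,0,0],"rotation": [0,0,0]}])

```text
time: 10.02
tcp_pos: [0.6137, 0.0644, 0.028]
eef_rot: [0.992, -0.122, -0.001, 0.0]
ft_force: [0.2, -0.7, -1.3]
gripper_width: 0.003
finger_force: 0.0
```

arm_command(series=[{"slide": [0,0.003,0],"rotation": [0,0,0.02]},{"slide": [0,0,0],"rotation": [0,0,0]}])

```text
time: 10.28
tcp_pos: [0.6133, 0.0616, 0.0281]
eef_rot: [0.991, -0.133, -0.0, 0.0]
ft_force: [0.1, 0.0, 0.2]
gripper_width: 0.006
finger_force: 0.0
```

arm_command(series=[{"slide": [0,0.002,0],"rotation": [0,0,0]},{"slide": [0,0,0],"rotation": [0,0,0]}])

```text
time: 10.52
tcp_pos: [0.6129, 0.0598, 0.0282]
eef_rot: [0.991, -0.132, -0.0, 0.0]
ft_force: [1.0, 0.7, 0.4]
gripper_width: 0.007
finger_force: 0.0
```

The force dropped, so the bar snapped past the crest. I'll push lightly against the stop to confirm.

arm_command(series=[{"slide": [0,0.002,0],"rotation": [0,0,0]},{"slide": [0,0,0],"rotation": [0,0,0]}])

```text
time: 10.78
tcp_pos: [0.6126, 0.0585, 0.0282]
eef_rot: [0.991, -0.132, 0.0, -0.0]
ft_force: [1.9, 4.8, 0.1]
gripper_width: 0.008
finger_force: 2.4
```

arm_command(series=[{"slide": [0,0.001,0],"rotation": [0,0,0]},{"slide": [0,0,0],"rotation": [0,0,0]}])

```text
time: 11.02
tcp_pos: [0.6126, 0.0583, 0.0283]
eef_rot: [0.991, -0.132, 0.0, -0.001]
ft_force: [2.9, 9.3, -1.5]
gripper_width: 0.006
finger_force: 4.9
```

It's firm against the stop at 9 N, so the bar is home. Now backing off, lifting, and moving above the pad.

arm_command(series=[{"slide": [0,-0.01,0],"rotation": [0,0,0]},{"slide": [0,-0.02,0],"rotation": [0,0,0]},{"slide": [0,0,-0.03],"rotation": [0,0,0]},{"slide": [0,0,-0.04],"rotation": [0,0,0]},{"slide": [0,0,-0.03],"rotation": [0,0,0]},{"slide": [0.014,0.038,0],"rotation": [0,0,0]},{"slide": [0.014,0.038,0],"rotation": [0,0,0]},{"slide": [0.014,0.039,0],"rotation": [0,0,0]},{"slide": [0.015,0.039,0],"rotation": [0,0,0]},{"slide": [0,0,0.02],"rotation": [0,0,0.025]},{"slide": [0,0,0.02],"rotation": [0,0,0]},{"slide": [0,0,0],"rotation": [0,0,0]}])

```text
time: 12.52
tcp_pos: [0.6343, -0.0768, 0.087]
eef_rot: [0.99, -0.144, -0.001, -0.0]
ft_force: [-0.3, -0.3, 0.5]
gripper_width: 0.004
finger_force: 0.0
```

Run:
```python
from fit import *
z=state(); p=z["tcp_pos"]; b=read_camera("side"); w=read_camera("wrist"); cv2.imwrite("pics/side9.png",b)
print(p,z["ft_force"],z["time"]); 
r=lambda i,s:cv2.resize(i,None,fx=s,fy=s,interpolation=cv2.INTER_CUBIC)
cv2.imwrite("pics/v9.png",np.hstack([r(b[140:240,222:322],4),r(w,400/512)[:300].copy() if 0 else cv2.copyMakeBorder(r(w,400/512),0,100,0,0,cv2.BORDER_CONSTANT)]))
print(proj(np.r_[kn([*q[:3],0]),jigW([[.095,-.055,.06]],*q[:3]),[p],[p+[0,0,.028]]],cs))
```

```text
[ 0.63433701 -0.07676224  0.08699791] [-0.26963794 -0.28121048  0.47054005] 12.525
[[276.99417527 171.68862557]
 [295.55760771 203.89645722]
 [295.89682339 197.91972556]
 [296.4631942  191.43262718]]
```

View pics/v9.png

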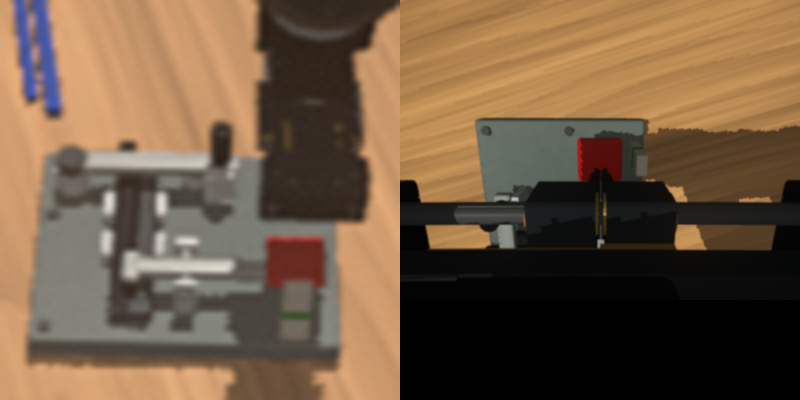

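The keeper lies shut along the jig's +x with its knob at crop (221,135). The wiper arm is in its nest, and in the wrist half the fingertips (600,172) are over the pad's column. Now descending gently.

arm_command(series=[{"slide": [0,0,0.015],"rotation": [0,0,0]},{"slide": [0,0,0.015],"rotation": [0,0,0]},{"slide": [0,0,0.01],"rotation": [0,0,0]},{"slide": [0,0,0.005],"rotation": [0,0,0]},{"slide": [0,0,0],"rotation": [0,0,0]}])

```text
time: 13.25
tcp_pos: [0.6346, -0.0776, 0.0428]
eef_rot: [0.989, -0.145, -0.0, 0.0]
ft_force: [0.3, 0.6, 0.4]
gripper_width: 0.006
finger_force: 0.0
```

arm_command(series=[{"slide": [0,0,0.003],"rotation": [0,0,0]},{"slide": [0,0,0.002],"rotation": [0,0,0]},{"slide": [0,0,0],"rotation": [0,0,0]}])

```text
time: 13.62
tcp_pos: [0.6347, -0.0776, 0.0382]
eef_rot: [0.989, -0.145, 0.0, 0.0]
ft_force: [-0.5, -0.1, 0.6]
gripper_width: 0.005
finger_force: 0.0
```

arm_command(series=[{"slide": [0,0,0.002],"rotation": [0,0,0]},{"slide": [0,0,0.001],"rotation": [0,0,0]},{"slide": [0,0,0],"rotation": [0,0,0]}])

```text
time: 14.0
tcp_pos: [0.6347, -0.0776, 0.0351]
eef_rot: [0.989, -0.145, -0.0, 0.0]
ft_force: [-0.3, 0.3, 0.2]
gripper_width: 0.01
finger_force: 0.0
```

arm_command(series=[{"slide": [0,0,0.002],"rotation": [0,0,0]},{"slide": [0,0,0],"rotation": [0,0,0]}])

```text
time: 14.25
tcp_pos: [0.6346, -0.0776, 0.0331]
eef_rot: [0.989, -0.145, -0.0, 0.0]
ft_force: [-0.5, 0.2, -0.8]
gripper_width: 0.004
finger_force: 0.0
```

arm_command(series=[{"slide": [0,0,0.002],"rotation": [0,0,0]},{"slide": [0,0,0],"rotation": [0,0,0]}])

```text
time: 14.5
tcp_pos: [0.6347, -0.0776, 0.0311]
eef_rot: [0.989, -0.145, -0.0, 0.0]
ft_force: [0.1, 0.0, -0.1]
gripper_width: 0.005
finger_force: 0.0
```

arm_command(series=[{"slide": [0,0,0.002],"rotation": [0,0,0]},{"slide": [0,0,0],"rotation": [0,0,0]}])

```text
time: 14.75
tcp_pos: [0.635, -0.0777, 0.0295]
eef_rot: [0.989, -0.145, 0.0, 0.0]
ft_force: [0.6, -0.4, 4.9]
gripper_width: 0.005
finger_force: 2.0
```

arm_command(series=[{"slide": [0,0,0.002],"rotation": [0,0,0]},{"slide": [0,0,0],"rotation": [0,0,0]}])

```text
time: 15.0
tcp_pos: [0.6353, -0.0778, 0.0275]
eef_rot: [0.989, -0.145, 0.001, 0.0]
ft_force: [1.6, -0.2, 4.9]
gripper_width: 0.006
finger_force: 2.8
```

Contact came at TCP z of about 0.030 (pad top 60 mm, so the tip offset is 30 mm). Mid-band needs about 10 mm more at the contact edge, so TCP z of about 0.020.

arm_command(series=[{"slide": [0,0,0.002],"rotation": [0,0,0]},{"slide": [0,0,0.002],"rotation": [0,0,0]},{"slide": [0,0,0],"rotation": [0,0,0]}])

```text
time: 15.38
tcp_pos: [0.6358, -0.0779, 0.0239]
eef_rot: [0.989, -0.145, 0.001, 0.0]
ft_force: [2.8, -1.0, 7.8]
gripper_width: 0.005
finger_force: 4.0
```

arm_command(series=[{"slide": [0,0,0.002],"rotation": [0,0,0]},{"slide": [0,0,0.001],"rotation": [0,0,0]},{"slide": [0,0,0],"rotation": [0,0,0]},{"slide": [0,0,0],"rotation": [0,0,0]}])

```text
time: 15.88
tcp_pos: [0.636, -0.078, 0.0213]
eef_rot: [0.989, -0.145, 0.002, 0.0]
ft_force: [3.0, -0.7, 9.4]
gripper_width: 0.007
finger_force: 4.8
```

Run:
```python
from fit import *
z=state(); p=z["tcp_pos"]; b=read_camera("side"); w=read_camera("wrist"); cv2.imwrite("pics/side10.png",b)
print(p,z["ft_force"],z["time"])
a=cv2.imread("pics/side0.png")
def red(i): 
    i=i.astype(int); m=(i[...,2]>90)&(i[...,1]<70)&(i[...,0]<70); m=m[180:235,270:325]; y,x=np.nonzero(m); return len(x),x.min()+270,x.max()+270,y.min()+180,y.max()+180
print("red before/now",red(a),red(cv2.imread("pics/side9.png")),red(b))
# predicted pad top front(-y) edge rows and post/ band rows in side view
for th in(0,.09,.135,.18):
    P=[[.015+r*np.cos(th)+.015*np.sin(th),-.077,.045+.015*np.cos(th)-r*np.sin(th)] for r in(.058,.08,.102)]
    print(th,proj(jigW(P,*q[:3]),cs).round(1).tolist())
# vertical line of max-chan & channels along the pad-post column
for n,i in(("before",a),("now",b)):
    print(n,[(y,*map(int,i[y,296])) for y in range(196,226)])
for n,i in(("b",a),("n",b)):
    print(n)
    for y in range(202,218): print(y,[int(i[y,x,2])-int(i[y,x,1]) for x in range(284,310)])
r=lambda i,s:cv2.resize(i,None,fx=s,fy=s,interpolation=cv2.INTER_CUBIC)
cv2.imwrite("pics/v10.png",np.hstack([r(b[150:240,240:320],5),r(w[120:270,200:480],400/280)[:0].reshape(0,400,3) if 0 else cv2.resize(w[100:280,270:430],(400,450))]))
```

```text
[ 0.63603258 -0.07797271  0.02125819] [ 2.96917302 -0.72500411  9.35602801] 15.875
red before/now (142, np.int64(288), np.int64(302), np.int64(200), np.int64(211)) (156, np.int64(288), np.int64(302), np.int64(200), np.int64(211)) (15, np.int64(289), np.int64(302), np.int64(212), np.int64(214))
0 [[288.1, 209.6], [295.7, 209.7], [303.4, 209.9]]
0.09 [[288.4, 210.7], [296.0, 211.3], [303.5, 211.9]]
0.135 [[288.5, 211.3], [296.0, 212.1], [303.4, 212.9]]
0.18 [[288.5, 211.9], [295.9, 212.9], [303.3, 213.9]]
before [(196, 108, 117, 119), (197, 110, 119, 115), (198, 104, 112, 127), (199, 72, 80, 167), (200, 49, 60, 187), (201, 50, 59, 190), (202, 53, 62, 190), (203, 52, 62, 191), (204, 52, 62, 191), (205, 53, 62, 191), (206, 52, 63, 192), (207, 52, 61, 193), (208, 50, 59, 194), (209, 83, 94, 196), (210, 153, 169, 204), (211, 191, 210, 223), (212, 184, 202, 215), (213, 114, 127, 138), (214, 79, 90, 100), (215, 86, 96, 106), (216, 86, 97, 109), (217, 81, 94, 101), (218, 47, 79, 66), (219, 47, 79, 65), (220, 81, 94, 102), (221, 88, 98, 108), (222, 86, 98, 108), (223, 87, 98, 108), (224, 81, 9
[... 3221 characters left out ...]
 12, 12, 12, 12, 14, 12]
211 [5, 5, 5, 12, 27, 34, 32, 31, 26, 15, 9, 10, 11, 8, 9, 13, 21, 26, 24, 12, 6, 6, 12, 24, 29, 29]
212 [5, 4, 4, 7, 31, 53, 62, 61, 44, 20, 9, 9, 9, 9, 10, 20, 43, 61, 54, 20, 1, 1, 18, 41, 49, 50]
213 [5, 4, 3, 6, 19, 37, 46, 48, 32, 15, 10, 10, 8, 9, 10, 22, 46, 70, 63, 22, 2, 0, 19, 45, 53, 52]
214 [3, 3, 4, 3, 6, 10, 11, 10, 10, 8, 9, 9, 9, 8, 10, 18, 38, 53, 39, 10, -1, 0, 20, 45, 51, 51]
215 [4, 5, 4, 4, 3, 4, 3, 1, 0, 4, 8, 10, 10, 10, 10, 9, 13, 14, 9, 1, -3, 2, 19, 43, 51, 51]
216 [4, 4, 6, 5, 4, 4, 4, 3, -1, 6, 10, 10, 11, 10, 10, 8, 6, 5, 3, 0, -2, 0, 15, 41, 51, 52]
217 [2, 4, 4, 5, 4, 6, 5, 2, -1, 3, 6, 6, 6, 6, 4, 2, 2, 5, 4, 0, 0, -1, 13, 39, 52, 52]
```

View pics/v10.png

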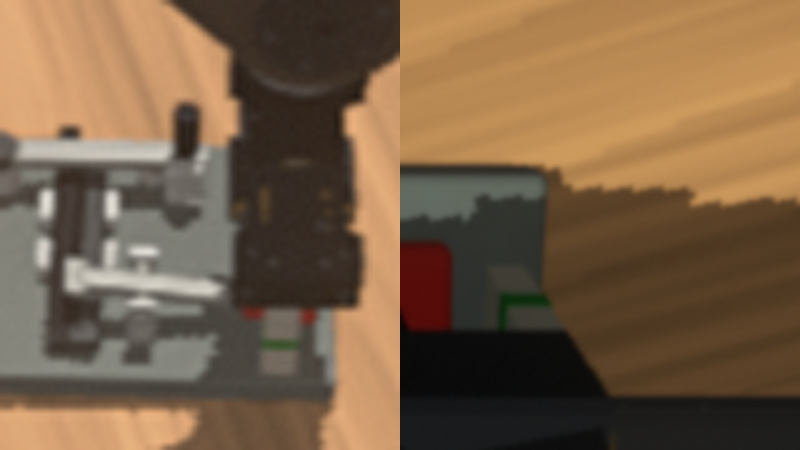

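The left half shows the pad's front edge 1.8 px (left) and 3.0 px (right) lower than at rest, which is what 0.135 rad predicts. The force (9.4 N) agrees. The keeper is still shut and the wiper arm is in its nest. A final trim of 0.7 mm, then hold.

arm_command(series=[{"slide": [0,0,0.0007],"rotation": [0,0,0]},{"slide": [0,0,0],"rotation": [0,0,0]},{"slide": [0,0,0],"rotation": [0,0,0]},{"slide": [0,0,0],"rotation": [0,0,0]},{"slide": [0,0,0],"rotation": [0,0,0]},{"slide": [0,0,0],"rotation": [0,0,0]}])

```text
time: 16.73
tcp_pos: [0.6361, -0.078, 0.0206]
eef_rot: [0.989, -0.145, 0.002, 0.0]
ft_force: [2.9, -2.1, 9.8]
gripper_width: 0.009
finger_force: 5.0
```

Run:
```python
from rig import *
s=state(); print(s["tcp_pos"],s["ft_force"],s["time"]); print(ticket.sign_off())
```

```text
[ 0.6361231  -0.0780009   0.02064275] [ 2.86920884 -2.11780051  9.76083226] 16.725
the job is handed in; nothing more can be done
None
```

Handed in at 16.7 s: the keeper bar is shut in its detent and released, the paddle is held at the green band at about 0.13 rad with about 9.8 N, and the wiper arm still lay in its nest in the last side view; the verdict was not shown.

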